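# Stamp the receiving form and keep the stamp pressed

### The arm

A 6-joint arm with a two-finger parallel gripper is mounted at the origin on the work surface. World frame = base frame: x ahead of the robot, y to its left, z up, the work surface at z = 0. Lengths are in m, angles in rad, forces in N, time in s.
With the tool pointing down it reaches from about 0.25 to 0.85 m from the base axis. Payload 12.5 kg.
Tool frame: the origin (TCP) lies at the very end of the fingers, on their centre line; the grasp point (between the pads) lies 19 mm behind it (ctrl.tcp_to_grasp is the z of the grasp point in the tool frame, in m); z points along the fingers, y is the line along which they close (so a half turn about z gives the same grasp; the last joint's range is limited). The gripper opens to 93 mm and grips with 3 to 60 N. Pads are 15 mm wide; open, the fingers measure 128 mm over their backs; the gripper's body (75 mm by 188 mm) begins 65 mm behind the grasp point.
Start: joints at [1.205, 0.351, 1.652, -0, 1.139, -0.085], TCP at [0.152, 0.528, 0.219] pointing down, gripper open.
Joint ranges: [-2.75, 2.75], [-0.79, 2.1], [0.01, 2.65], [-1.57, 4.71], [0.07, 3.14], [-2.87, 2.87]. Speed limits (rad/s): [2.22, 2.22, 2.79, 3.14, 3.14, 3.14].

### API

Orientations are given as a 3x3 rotation matrix whose columns are the frame's x, y, z axes.
In Python, from station import ctrl gives the robot as it stands.
- The arm moves only by the tool move_arm, never from a script. Its argument "rows" is a list of rows, each a list of 3 entries, a list of its own where there are three numbers: the shift along the tool's x, y, z in mm, then the turn about the tool's z in degrees, then the closure, from -1 (fully open) to 1 (shut). In form: [[[tx, ty, tz], twist, fingers], ...]. A call has 1 to 12 rows; each row shifts and turns the commanded pose from where the row before left it, along the tool's axes as they then stand; what a row does not reach is not made up. A row lasts 1/12 s, in which the tool goes at most 41.7 mm and 7.16 degrees, less where a joint would pass 70% of its speed; a pose out of reach is approached as far as the arm can. A call is refused whole if a number of a shift passes 41.7 or a number of a turn 7.16, either way. A call with a gripper value outside its range is refused whole. The fingers move at their own pace and stop on an object; "force" is the grip in N (left out, the last holds). Time passes only in rows, so rows that do not move let the fingers close. It gives the time, the measured TCP pose, the force, the opening and the grip force at its end, in the units of the state.
- ctrl.get_obs(): the state, without advancing time (a new reading comes with each control period).
- ctrl.camera(name): name is "scene" or "top"; returns a dict with "color" (420x560x3 uint8, red, green, blue), "range_z" (420x560 float32, m along the optical axis (not along the pixel's ray), 0 where there is no reading), "intrinsics" (3x3 intrinsics, pixels), "dist_coeffs" ([k1, k2, p1, p2, k3] as OpenCV has them; the pictures are not rectified), "rvec" (rotation vector, rad) and "tvec" (3), from world to camera coordinates, as OpenCV has them. Camera axes: x right, y down, z forward; pixel columns grow to the right and rows downward; lengths in m; the calibration is good to about 2 mm. A picture is of the moment at which its call begins.
- ctrl.finish_job(): hands the job in; it is judged then, once.
Trained networks look in a picture, given as the dict that the camera call returned (one of the last four; its "shot" number tells which), for a name from the list of things; names that differ only in an ending like _2 or _b are one class to them, and where a whole thing is asked for, a point or a joint stands for the part that bears it (a point fixed in the world has none). Each returns a list of dicts, best first, with "score" (0 to 1); they miss things now and then, are a little off and sometimes report something else, mostly with a low value. They report only what shows in the picture. A call takes as long as a camera call. They do not tell look-alikes from the thing itself.
- ctrl.boxes_of(label, picture): "position" ([x, y, z] in m, in world coordinates, good to about 4 mm: the middle of the surface that is visible of it).
- ctrl.tip_of(label, picture): "position" ([x, y, z] in m, in world coordinates, good to about 4 mm: a listed point, or the origin of a listed thing).
The state is a dict: "t": time; "qpos": joint angles; "dq": joint speeds; "joint_torque": joint torques, N m; "tool_pos": TCP position; "tcp_rot": TCP orientation; "ft_force": force on the tool from outside, world axes, zero at the start; "torque": the same for the moment, N m; "opening": finger opening in m; "finger_force": force on a finger pad.
Only numpy, scipy, OpenCV 4.12 (cv2) and the standard library are available. Lean on these libraries where they do the work, as an engineer would, in place of code of your own. Each camera call takes 0.05 s, during which the arm holds its last target. There are 200 camera calls.

### The job

Mark this delivery as accepted: pick up the green self-inking stamp, set it squarely and the right way up in the printed blue stamp box at the foot of the form on the clipboard, and press its spring-loaded handle all the way down. Keep it pressed fully down so that the ink takes: you finish while still holding it down, not letting go. Do not press the stamp down anywhere but in that box, and leave the red stamp, marker, tape roll and carton where they are.

Things in the scene. Friction and masses are not known exactly. Their poses are not given: they have to be found in the camera images.
- green_mid (a point): the green self-inking stamp, loose, upright in the grey tray, 96 mm tall at rest, about 160 g: a black frame below, a green handle shell above that slides down over it against a spring. This point is on the frame's axis, 48 mm above the foot's underside. z up; -x towards the stamp's front; y along its length
- green_grip (a point): centre of the green handle shell, the part to grip and press: 36 mm (x) by 66 mm (y), flat sides 46 mm high; point 25 mm above the shell's lower edge, 26 mm below its crowned top. Axes as green_mid. Handle up: point 70 mm above the foot's underside, shell's lower edge 45 mm; fully pressed: 54 and 29 mm
- green_front (a point): middle of the front edge of the green stamp's foot: 20 mm from the axis towards the front (-x), 3.5 mm above the underside. The front belongs at the bottom of the page; it has the broad white label on the shell (the back a thin black strip), and the white window on top lies nearer the front
- green_handle (a joint): how far the green stamp's handle is pressed down, m: 0 up, 0.016 fully down at its stop. Return spring: moving starts at about 5 N, fully down needs about 15 N
- green_stamp: the same green stamp's frame: origin at the centre of its foot's underside, axes as green_mid. The foot is a flat rectangular rim 40 mm (x) by 70 mm (y), 7 mm high, with the imprint (24 x 52 mm) central in it
- clipboard: brown A4 clipboard lying flat and fast on the bench, 320 mm (x) by 230 mm (y), with a white form and a steel clip at its +x end, which is the top of the page; the bottom of the page is at -x. Origin at the centre of the underside; the top of the form is 5 mm above it; the clip rises to 31 mm
- stamp_box (a point): centre of the printed blue stamp box, on the top surface of the form, near its bottom right corner as read. The outline is 43 mm (along x) by 72 mm (along y), just larger than the stamp's foot. Axes as the clipboard: +x towards the top of the page, y along the box's length, z up. The stamp is square and the right way up when its axes match these, its front towards -x
- red_mid (a point): the red stamp: a second stamp like the green one with a red handle, standing in the same grey tray; this point as green_mid. Not to be used or moved
- tray: grey shallow tray in which both stamps stand, 150 mm (x) by 290 mm (y), fixed; origin at the centre of its underside, floor 3 mm thick, rim 8 mm high
- marker: white marker with a blue cap lying on the form, 140 mm long along its x, 13 mm thick; origin at the middle of its underside. Leave alone
- tape: roll of clear packing tape lying flat, 104 mm across, 48 mm high; origin at the centre of its underside. Leave alone
- carton: closed cardboard carton, 120 mm (x) by 160 mm (y) by 90 mm high; origin at the centre of its underside. Leave alone
Mind the look-alikes: they are no part of the job. Of the things like the green_stamp, leave any that is purple or yellow; of the rest the smaller one is meant.

How it is judged:
By the outcome, as a careful person would: the job done as asked, in the order asked, and still so for the second after the job is handed in, while the arm keeps its last pose, push and grip.
It also fails if it takes over 40 s, if anything falls off the work surface, if the arm or the gripper's body presses on something with over 40 N, if the wrist force passes 120 N, or if a joint passes its speed limit or range.

## Working session

There is one attempt and no reset: what is moved stays moved. The work goes in short steps, Python scripts to look and compute and a tool call to move; the robot and the scene stay as the last step left them, time stands still between calls to the robot, and variables do not carry over. Pictures are saved under pics/ and viewed, at most 10 in all, crops included, and the job is handed in when it is done.

Besides the shell and the picture viewer there is one more tool, called after "Emit:" by a JSON object that holds its "fn" and its "kwargs". move_arm: Moves the arm, as the interface text tells. Its arguments: {"type":"object","properties":{"rows":{"type":"array","items":{"type":"array"}},"force":{"type":"number"}},"required":["rows"]}

```bash
mkdir -p pics; ls; cat > h.py <<'E'
import numpy as np, cv2
from station import ctrl
def save(p,n): cv2.imwrite('pics/'+n,cv2.cvtColor(p['color'],cv2.COLOR_RGB2BGR))
def cloud(p):
    K=np.array(p['intrinsics']);R=cv2.Rodrigues(np.array(p['rvec'],float))[0];t=np.array(p['tvec'],float).ravel()
    h,w=p['range_z'].shape;u,v=np.meshgrid(np.arange(w),np.arange(h))
    n=cv2.undistortPoints(np.stack([u.ravel(),v.ravel()],1).astype(np.float64)[:,None],K,np.array(p['dist_coeffs'],float))[:,0]
    z=p['range_z'].ravel().astype(float);c=np.c_[n*z[:,None],z]
    return ((c-t)@R).reshape(h,w,3)
def px(p,X): return cv2.projectPoints(np.array(X,float).reshape(-1,1,3),np.array(p['rvec'],float),np.array(p['tvec'],float),np.array(p['intrinsics']),np.array(p['dist_coeffs'],float))[0][:,0]
E
python3 - <<'E'
from h import *
for n in ('scene','top'):
    p=ctrl.camera(n);save(p,n+'0.png')
    for l in ('green_stamp','green_grip','green_front','stamp_box','red_mid','clipboard','tray'):
        print(n,l,[(np.round(d['position'],3).tolist(),round(d['score'],2),px(p,d['position']).round()[0].tolist()) for d in ctrl.tip_of(l,p)])
o=ctrl.get_obs();print(o['t'],np.round(o['tcp_rot'],3).tolist(),o['opening'])
E
```

```text
pics
scene green_stamp [([0.351, -0.28, -0.002], 0.97, [312.0, 163.0]), ([0.545, -0.307, 0.0], 0.91, [257.0, 180.0]), ([0.742, -0.404, -0.0], 0.82, [188.0, 183.0]), ([0.723, -0.28, 0.002], 0.68, [210.0, 207.0])]
scene green_grip [([0.722, -0.276, 0.073], 0.87, [209.0, 193.0]), ([0.744, -0.403, 0.092], 0.72, [183.0, 164.0]), ([0.542, -0.31, 0.073], 0.66, [257.0, 163.0]), ([0.35, -0.287, 0.094], 0.63, [313.0, 141.0])]
scene green_front [([0.527, -0.312, 0.009], 0.8, [261.0, 175.0]), ([0.722, -0.395, 0.006], 0.78, [195.0, 182.0]), ([0.705, -0.274, 0.003], 0.72, [217.0, 206.0]), ([0.378, -0.279, 0.005], 0.67, [306.0, 165.0]), ([0.647, 0.214, 0.005], 0.36, [324.0, 328.0])]
scene stamp_box [([0.49, 0.134, 0.003], 0.83, [354.0, 276.0])]
scene red_mid [([0.543, -0.176, 0.05], 0.84, [279.0, 197.0])]
scene clipboard [([0.598, 0.176, 0.002], 0.59, [331.0, 307.0])]
scene tray []
top green_stamp [([0.55, -0.314, 0.006], 0.98, [338.0, 207.0]), ([0.747, -0.4, -0.003], 0.87, [368.0, 132.0]), ([0.723, -0.278, 0.0], 0.79, [322.0, 142.0]), ([0.35, -0.289, 0.0], 0.65, [330.0, 283.0]), ([0.53, -0.312, 0.
[... 164 characters left out ...]
, 0.67, [327.0, 140.0]), ([0.547, -0.309, 0.072], 0.59, [341.0, 208.0])]
top green_front [([0.718, -0.398, 0.002], 0.97, [367.0, 143.0]), ([0.375, -0.28, 0.004], 0.95, [327.0, 273.0]), ([0.526, -0.31, 0.002], 0.9, [337.0, 216.0]), ([0.708, -0.274, 0.005], 0.56, [321.0, 148.0])]
top stamp_box [([0.49, 0.136, 0.006], 0.63, [168.0, 233.0])]
top red_mid [([0.54, -0.179, 0.051], 0.7, [288.0, 212.0])]
top clipboard [([0.602, 0.176, 0.002], 0.95, [153.0, 191.0]), ([0.383, -0.548, -0.002], 0.59, [428.0, 268.0])]
top tray [([0.546, -0.247, 0.002], 0.97, [313.0, 209.0]), ([0.793, 0.012, 0.0], 0.51, [213.0, 119.0])]
0.8 [[-0.961, 0.277, 0.0], [0.277, 0.961, -0.0], [-0.0, 0.0, -1.0]] 0.09316635022928886
```

View pics/scene0.png

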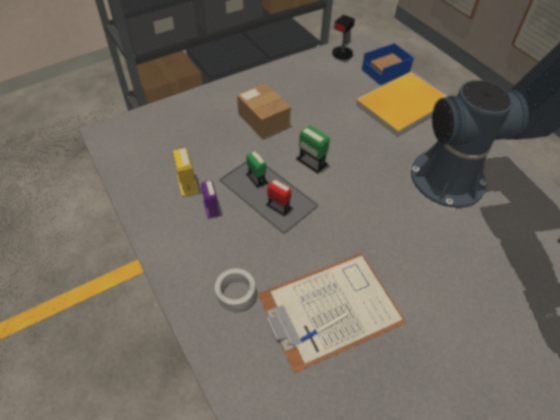

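View pics/top0.png

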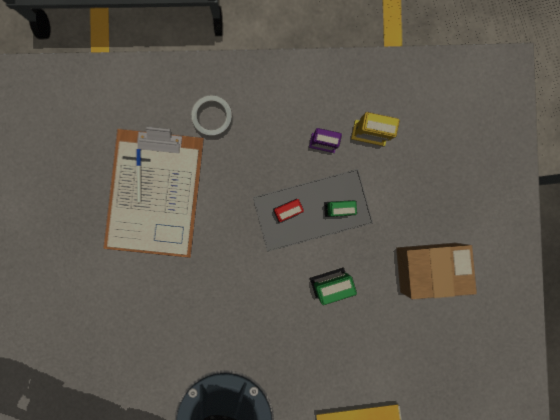

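The two green stamps are the candidates: the small one at top (342,209) / scene (257,165), standing in the tray, and a bigger one at top (335,288), outside it. Purple (326,140) and yellow (375,128) are excluded by colour. The small one in the tray fits the description, with its window nearer -x. I'll confirm in a crop and measure yaws.

```bash
cat >> h.py <<'E'
def plane(p,uv,z):
    K=np.array(p['intrinsics']);R=cv2.Rodrigues(np.array(p['rvec'],float))[0];t=np.array(p['tvec'],float).ravel()
    n=cv2.undistortPoints(np.array(uv,np.float64).reshape(-1,1,2),K,np.array(p['dist_coeffs'],float))[:,0]
    d=np.c_[n,np.ones(len(n))]@R; c=-t@R
    return c+d*((z-c[2])/d[:,2])[:,None]
def rect(P): 
    (c,s,a)=cv2.minAreaRect((P[:,:2]*1000).astype(np.float32)); return np.round(c,1),np.round(s,1),round(a,1)
E
python3 - <<'E'
from h import *
p=ctrl.camera('top'); q=ctrl.camera('scene')
C=p['color'].astype(int);W=cloud(p)
hsv=cv2.cvtColor(p['color'],cv2.COLOR_RGB2HSV)
# green shell
m=(abs(W[...,0]-.545)<.05)&(abs(W[...,1]+.31)<.06)&(W[...,2]>.085)
print('shell top',m.sum(),W[m].mean(0).round(4),W[m][:,2].max(),rect(W[m]))
g=(hsv[...,0]>45)&(hsv[...,0]<85)&(hsv[...,1]>110)&(abs(W[...,0]-.545)<.05)&(abs(W[...,1]+.31)<.06)&(W[...,2]>.03)
print('green',g.sum(),rect(W[g]),W[g].mean(0))
# foot/tray
m=(abs(W[...,0]-.54)<.13)&(abs(W[...,1]+.245)<.18)
# blue box
b=(hsv[...,0]>95)&(hsv[...,0]<130)&(hsv[...,1]>45);b[:, :145]=0;b[:,195:]=0;b[:215]=0;b[250:]=0
v,u=np.nonzero(b);P=plane(p,np.c_[u,v],.005);print('box',len(u),rect(P))
# paper
w=(hsv[...,1]<60)&(hsv[...,2]>150);w[:,:100]=0;w[:,210:]=0;w[:140]=0;w[260:]=0
n,l,s,_=cv2.connectedComponentsWithStats(w.astype(np.uint8));i=1+s[1:,4].argmax();v,u=np.nonzero(l==i)
print('paper',rect(plane(p,np.c_[u,v],.005)))
br=(hsv[...,0]<18)&(hsv[...,1]>100)&(hsv[...,2]>70);br[:,:95]=0;br[:,215:]=0;br[:120]=0;br[265:]=0
v,u=np.nonzero(br);print('board',rect(plane(p,np.c_[u,v],.004)))
A=cv2.resize(p['color'][185:235,250:380],None,fx=6,fy=6,interpolation=cv2.INTER_CUBIC)
B=cv2.resize(q['color'][140:215,215:345],None,fx=6,fy=4,interpolation=cv2.INTER_CUBIC)
o=np.vstack([A[:, :780],B[:,:780]])[:600];cv2.imwrite('pics/crop.png',o[...,::-1])
E
```

```text
shell top 389 [ 0.5456 -0.3103  0.0975] 0.10407429253016978 (array([ 545.6, -311.1]), array([66.4, 34.4]), 88.7)
green 235 (array([ 545.5, -310.7]), array([34.5, 64.6]), 0.9) [ 0.54956445 -0.30414702  0.09292607]Traceback (most recent call last):
  File "<stdin>", line 14, in <module>
  File "h.py", line 13, in plane
    n=cv2.undistortPoints(np.array(uv,np.float64).reshape(-1,1,2),K,np.array(p['dist_coeffs'],float))[:,0]
      ~~~~~~~~~~~~~~~~~~~^^^^^^^^^^^^^^^^^^^^^^^^^^^^^^^^^^^^^^^^^^^^^^^^^^^^^^^^^^^^^^^^^^^^^^^^^^^^
cv2.error: OpenCV(4.12.0) /io/opencv/modules/calib3d/src/undistort.dispatch.cpp:347: error: (-215:Assertion failed) CV_IS_MAT(_src) && CV_IS_MAT(_dst) && (_src->rows == 1 || _src->cols == 1) && (_dst->rows == 1 || _dst->cols == 1) && _src->cols + _src->rows - 1 == _dst->rows + _dst->cols - 1 && (CV_MAT_TYPE(_src->type) == CV_32FC2 || CV_MAT_TYPE(_src->type) == CV_64FC2) && (CV_MAT_TYPE(_dst->type) == CV_32FC2 || CV_MAT_TYPE(_dst->type) == CV_64FC2) in function 'cvUndistortPointsInternal'
```

```bash
python3 - <<'E'
from h import *
p=ctrl.camera('top'); q=ctrl.camera('scene')
hsv=cv2.cvtColor(p['color'],cv2.COLOR_RGB2HSV);C=p['color'].astype(float)
d=C[...,2]-C[...,0]; s=d[218:250,145:195]
print('d',np.percentile(s,[5,50,80,90,98]))
b=np.zeros(d.shape,bool);b[218:250,145:195]=s>np.median(s)+0.4*(np.percentile(s,98)-np.median(s))
v,u=np.nonzero(b);P=plane(p,np.c_[u,v],.005);print('box',len(u),rect(P))
w=(hsv[...,1]<80)&(hsv[...,2]>140);w[:,:100]=0;w[:,210:]=0;w[:150]=0;w[260:]=0
n,l,st,_=cv2.connectedComponentsWithStats(w.astype(np.uint8));i=1+st[1:,4].argmax();v,u=np.nonzero(l==i)
print('paper',len(v),rect(plane(p,np.c_[u,v],.005)))
br=(hsv[...,0]<18)&(hsv[...,1]>100)&(hsv[...,2]>70);br[:,:95]=0;br[:,215:]=0;br[:120]=0;br[265:]=0
v,u=np.nonzero(br);print('board',len(v),len(v) and rect(plane(p,np.c_[u,v],.004)))
# shell outline from the top view, yaw by long-edge line fits
W=cloud(p);m=(abs(W[...,0]-.545)<.05)&(abs(W[...,1]+.31)<.06)&(W[...,2]>.085)
Q=W[m];e=np.linalg.eigh(np.cov(Q[:,:2].T))[1][:,1];print('pca yaw',np.degrees(np.arctan2(e[1],e[0])))
for lo in(.07,.09):
  m2=(abs(W[...,0]-.545)<.05)&(abs(W[...,1]+.31)<.06)&(W[...,2]>lo);print(lo,rect(W[m2]))
a=lambda im,h,w:cv2.resize(im,(w,h),interpolation=cv2.INTER_CUBIC)
o=np.hstack([np.vstack([a(p['color'][190:225,320:365],310,400),a(q['color'][145:190,235:280],290,400)]),np.vstack([a(p['color'][215:260,140:200],300,400),a(q['color'][255:300,330:390],300,400)])])
cv2.imwrite('pics/crop.png',o[...,::-1])
E
```

```text
d [-62. -22. -20. -13.   5.]
box 141 (array([486.3, 118.7]), array([113.8,  53.4]), 76.1)
paper 6093 (array([584.9, 176.7]), array([209.1, 276.8]), 82.6)
board 1402 (array([598.8, 174.2]), array([229.6, 319.3]), 82.6)
pca yaw 91.6391189266171
0.07 (array([ 545.6, -311.2]), array([66.4, 34.5]), 88.5)
0.09 (array([ 545.6, -311.4]), array([64.6, 34.3]), 88.7)
```

View pics/crop.png

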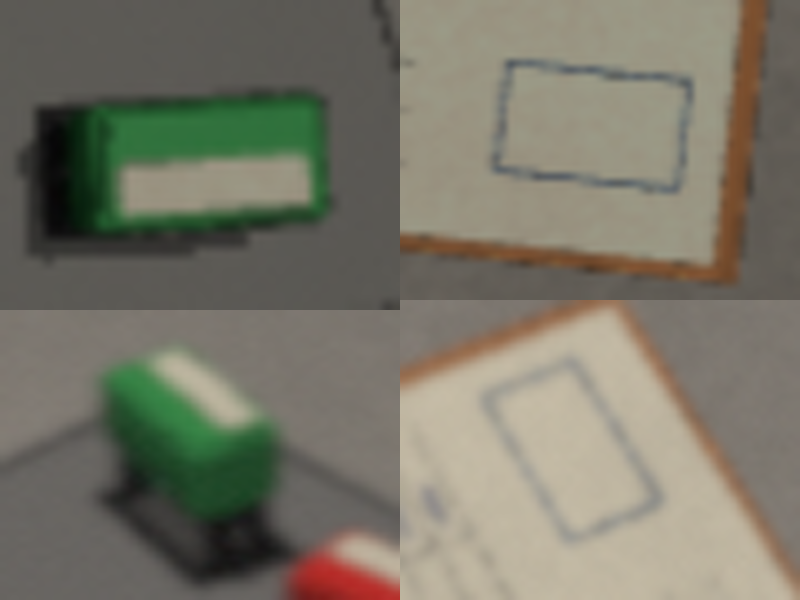

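The crop confirms it: the small green stamp stands in the tray with its window on the -x side, so its front faces -x. The blue box corners in the crop are about (510,62), (692,80), (680,190) and (494,171). Next I'll fit the box outline and stamp yaw more precisely.

```bash
cat >> h.py <<'E'
from scipy.optimize import differential_evolution as DE
from scipy.ndimage import map_coordinates as MC
def outline(x,y,a,L,Wd,z):
    s=np.linspace(-.5,.5,60);c=np.r_[np.c_[s*L,s*0+Wd/2],np.c_[s*L,s*0-Wd/2],np.c_[s*0+L/2,s*Wd],np.c_[s*0-L/2,s*Wd]]
    R=np.array([[np.cos(a),-np.sin(a)],[np.sin(a),np.cos(a)]]);return np.c_[c@R.T+[x,y],np.full(len(c),z)]
E
python3 - <<'E'
from h import *
p=ctrl.camera('top'); q=ctrl.camera('scene')
def D(i): c=i['color'].astype(float); return c[...,2]-c[...,0]-cv2.GaussianBlur(c[...,2]-c[...,0],(0,0),8)
I=[(p,D(p)),(q,D(q))]
def cost(v,S): return -sum(MC(d,px(i,outline(*v,.043,.072,.005))[:,::-1].T,order=1).mean() for i,d in S)
for n,S in(('top',I[:1]),('scene',I[1:]),('both',I)):
    r=DE(cost,[(.475,.505),(.12,.15),(-.2,-.06)],args=(S,),seed=0,maxiter=60);print(n,(r.x[:2]*1000).round(1),np.degrees(r.x[2]).round(2),r.fun)
c=np.array([[510,62],[692,80],[680,190],[494,171]],float);c[:,0]-=400
P=plane(p,(c+.5)/6.667-.5+[140,215],.005);print(P[:,:2].mean(0))
# stamp window edges (white on green) on top camera
hsv=cv2.cvtColor(p['color'],cv2.COLOR_RGB2HSV);g=(hsv[...,1]>90)&(hsv[...,0]>40)&(hsv[...,0]<90)
top=[];win=[]
for u in range(335,355):
    v=np.nonzero(g[195:222,u])[0]+195;top.append((u,v.min()-.5));
    G=p['color'][198:222,u,0].astype(float);win.append((u,198+np.interp(0,[0],[0])+np.average(np.arange(24),weights=np.clip(G-90,0,None)+1e-6)))
for n,e,z in(('edge',top,.085),('window',win,.098)):
    Q=plane(p,e,z);k=np.polyfit(Q[:,1],Q[:,0],1);print(n,'yaw',-np.degrees(np.arctan(k[0])))
E
```

```text
top [490.1 136.1] -7.95 -21.47179435388341
scene [490.2 137.4] -7.1 -13.176559689619387
both [490.1 136.5] -7.8 -34.17414723098881
[0.48993066 0.1356546 ]
edge yaw 1.8833103165914682
window yaw 1.6017666025242048
```

Emit:
{"fn": "move_arm", "kwargs": {"rows": [[[0,0,0],6.02,-1],[[0,0,0],6.02,-1],[[0,0,0],6.02,-1],[[0,0,0],6.02,-1],[[0,0,0],6.02,-1],[[0,0,0],6.02,-1],[[0,0,0],6.02,-1],[[0,0,0],6.02,-1],[[0,0,0],6.02,-1],[[0,0,0],6.02,-1],[[0,0,0],6.02,-1],[[0,0,0],6.02,-1]], "force": 40}}

```text
t: 2.1
tool_pos: [0.1524, 0.5285, 0.2186]
tcp_rot: [[-0.024, 1.0, -0.0], [1.0, 0.024, 0.0], [0.0, -0.0, -1.0]]
ft_force: [-0.6, 0.3, -1.0]
opening: 0.0928
finger_force: 0.0
```

Emit:
{"fn": "move_arm", "kwargs": {"rows": [[[-35.5,15.3,0],0,-1],[[-35.5,15.3,0],0,-1],[[-35.5,15.3,0],0,-1],[[-35.5,15.3,0],0,-1],[[-35.5,15.3,0],0,-1],[[-35.5,15.3,0],0,-1],[[-35.5,15.3,0],0,-1],[[-35.5,15.3,0],0,-1],[[-35.5,15.3,0],0,-1],[[-35.5,15.3,0],0,-1],[[-35.5,15.3,0],0,-1],[[-35.5,15.3,0],0,-1]]}}

```text
t: 3.1
tool_pos: [0.3487, 0.1062, 0.2189]
tcp_rot: [[-0.029, 1.0, 0.001], [1.0, 0.029, 0.0], [0.0, 0.001, -1.0]]
ft_force: [1.0, 1.3, 0.1]
opening: 0.093
finger_force: 0.0
```

Emit:
{"fn": "move_arm", "kwargs": {"rows": [[[-35.5,15.3,0],0,-1],[[-35.5,15.3,0],0,-1],[[-35.5,15.3,0],0,-1],[[-35.5,15.3,0],0,-1],[[-35.5,15.3,0],0,-1],[[-35.5,15.3,0],0,-1],[[-35.5,15.3,0],0,-1],[[-35.5,15.3,0],0,-1],[[-35.5,15.3,0],0,-1],[[-35.5,15.3,0],0,-1],[[-35.5,15.3,0],0,-1],[[0,0,0],0,-1]]}}

```text
t: 4.1
tool_pos: [0.5294, -0.2826, 0.218]
tcp_rot: [[-0.026, 1.0, 0.001], [1.0, 0.026, -0.001], [-0.001, 0.001, -1.0]]
ft_force: [0.6, -0.4, -0.4]
opening: 0.0928
finger_force: 0.0
```

Emit:
{"fn": "move_arm", "kwargs": {"rows": [[[-28.9,15.4,0],0,-1],[[0,0,30],0,-1],[[0,0,30],0,-1],[[0,0,30],0,-1],[[0,0,0],0,-1],[[0,0,0],0,-1]]}}

```text
t: 4.6
tool_pos: [0.5437, -0.3054, 0.1281]
tcp_rot: [[-0.029, 1.0, -0.002], [1.0, 0.029, 0.001], [0.001, -0.002, -1.0]]
ft_force: [-0.5, -0.9, 1.1]
opening: 0.0926
finger_force: 0.0
```

```bash
python3 - <<'E'
from h import *
o=ctrl.get_obs();print(o['t'],np.round(o['tool_pos'],4),np.round(o['tcp_rot'],3).tolist(),np.round(o['qpos'],2))
E
```

```text
4.6 [ 0.5437 -0.3054  0.1281] [[-0.029, 1.0, -0.002], [1.0, 0.029, 0.001], [0.001, -0.002, -1.0]] [-0.59  0.58  1.53  0.    1.03 -0.62]
```

Emit:
{"fn": "move_arm", "kwargs": {"rows": [[[-5.7,1.8,0],0,-1],[[0,0,24],0,-1],[[0,0,25],0,-1],[[0,0,25],0,-1],[[0,0,0],0,-1],[[0,0,0],0,-1],[[0,0,0],0,-1]]}}

```text
t: 5.18
tool_pos: [0.5475, -0.3124, 0.0573]
tcp_rot: [[-0.029, 1.0, 0.003], [1.0, 0.029, -0.002], [-0.002, 0.003, -1.0]]
ft_force: [-0.4, 0.3, 0.6]
opening: 0.093
finger_force: 0.0
```

Emit:
{"fn": "move_arm", "kwargs": {"rows": [[[0,0,0],0,-0.3],[[0,0,0],0,-0.1],[[0,0,0],0,0],[[0,0,0],0,0.1],[[0,0,0],0,0.2],[[0,0,0],0,0.3],[[0,0,0],0,1],[[0,0,0],0,1],[[0,0,0],0,1],[[0,0,0],0,1],[[0,0,0],0,1],[[0,0,0],0,1]]}}

```text
t: 6.18
tool_pos: [0.5462, -0.3115, 0.0546]
tcp_rot: [[-0.029, 1.0, -0.0], [1.0, 0.029, 0.0], [0.0, -0.0, -1.0]]
ft_force: [0.1, 0.7, 0.1]
opening: 0.036
finger_force: 40.0
```

```bash
python3 - <<'E'
from h import *
p=ctrl.camera('top');q=ctrl.camera('scene')
a=lambda im:cv2.resize(im,(400,400),interpolation=cv2.INTER_CUBIC)
cv2.imwrite('pics/grip.png',np.hstack([a(p['color'][165:245,290:370]),a(q['color'][110:210,210:310])])[...,::-1])
for _ in range(3):
    o=ctrl.get_obs();print(o['t'],np.round(o['tool_pos'],4),o['opening'],o['finger_force'],o['ft_force']);ctrl.camera('top')
E
```

```text
6.2833 [ 0.5462 -0.3115  0.0546] 0.035911068198176334 39.990078806877136 [ 0.24591691 -0.25889278 -0.57689317]
6.3333 [ 0.5461 -0.3115  0.0546] 0.03597525446058887 39.99014139175415 [ 0.15897463 -0.60547885 -0.50590426]
6.3833 [ 0.5461 -0.3115  0.0546] 0.03571324107071361 39.99005913734436 [ 0.04606719 -1.32426727 -0.93334809]
```

View pics/grip.png

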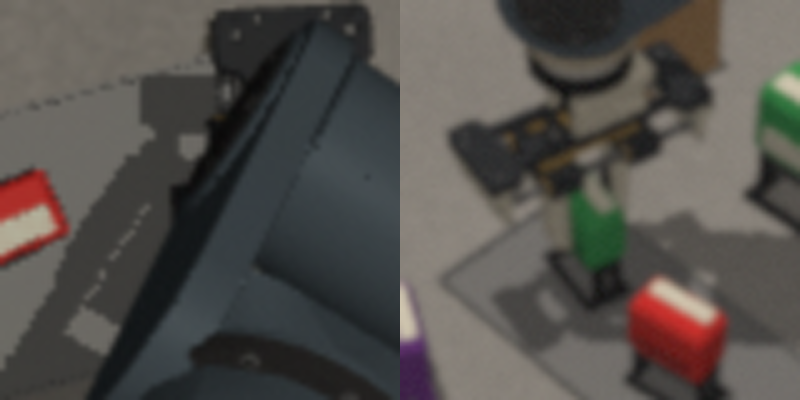

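The shell is gripped (opening 36 mm, 40 N). Next I'll lift, turn and carry.

Emit:
{"fn": "move_arm", "kwargs": {"rows": [[[0,0,-10],0,1],[[0,0,-25],0,1],[[0,0,-30],0,1],[[0,0,-30],0,1],[[0,0,-30],0,1],[[0,0,-20],0,1],[[0,0,0],4.6,1],[[0,0,0],4.7,1],[[0,0,0],0,1],[[0,0,0],0,1]], "force": 60}}

```text
t: 7.27
tool_pos: [0.546, -0.3114, 0.1999]
tcp_rot: [[0.13, 0.991, -0.0], [0.991, -0.13, 0.0], [-0.0, -0.0, -1.0]]
ft_force: [0.0, 0.6, -1.2]
opening: 0.0359
finger_force: 60.0
```

Emit:
{"fn": "move_arm", "kwargs": {"rows": [[[20,-5.2,0],0,1],[[35,-9.2,0],0,1],[[35,-9.2,0],0,1],[[35,-9.2,0],0,1],[[35,-9.2,0],0,1],[[35,-9.2,0],0,1],[[35,-9.2,0],0,1],[[35,-9.2,0],0,1],[[35,-9.2,0],0,1],[[35,-9.2,0],0,1],[[35,-9.2,0],0,1],[[35,-9.2,0],0,1]]}}

```text
t: 8.27
tool_pos: [0.4938, 0.1057, 0.1998]
tcp_rot: [[0.13, 0.992, -0.0], [0.992, -0.13, -0.0], [-0.0, -0.0, -1.0]]
ft_force: [0.9, -0.3, -1.6]
opening: 0.0355
finger_force: 60.0
```

Emit:
{"fn": "move_arm", "kwargs": {"rows": [[[20,-5.2,0],0,1],[[10,-2.6,0],0,1],[[0,0,0],0,1],[[0,0,0],0,1],[[0,0,0],0,1],[[0,0,0],0,1]]}}

```text
t: 8.77
tool_pos: [0.491, 0.1336, 0.1996]
tcp_rot: [[0.134, 0.991, -0.0], [0.991, -0.134, -0.0], [-0.0, -0.0, -1.0]]
ft_force: [-0.7, -0.2, -1.9]
opening: 0.0359
finger_force: 60.0
```

Emit:
{"fn": "move_arm", "kwargs": {"rows": [[[0,0,20],0,1],[[0,0,30],0,1],[[0,0,30],0,1],[[0,0,30],0,1],[[0,0,15],0,1],[[0,0,0],0,1],[[0,0,0],0,1],[[0,0,0],0,1],[[0,0,0],0,1]]}}

```text
t: 9.52
tool_pos: [0.4917, 0.1347, 0.076]
tcp_rot: [[0.133, 0.991, 0.002], [0.991, -0.133, 0.0], [0.001, 0.002, -1.0]]
ft_force: [0.2, -0.0, -1.8]
opening: 0.0358
finger_force: 60.0
```

```bash
python3 - <<'E'
from h import *
p=ctrl.camera('top');q=ctrl.camera('scene')
o=ctrl.get_obs();print(o['t'],np.round(o['tool_pos'],4),np.round(o['tcp_rot'],3).tolist())
for n,i in(('top',p),('scene',q)):
    print(n,'cam',(-cv2.Rodrigues(np.array(i['rvec'],float))[0].T@np.array(i['tvec'],float).ravel()).round(2))
    for l in ('green_stamp','green_grip','green_front','green_mid','stamp_box'):
        print(n,l,[(np.round(d['position'],3).tolist(),round(d['score'],2)) for d in ctrl.tip_of(l,i) if d['position'][1]>0])
a=lambda im:cv2.resize(im,(400,400),interpolation=cv2.INTER_CUBIC)
cv2.imwrite('pics/hover.png',np.hstack([a(p['color'][190:270,120:200]),a(q['color'][220:300,320:400])])[...,::-1])
E
```

```text
9.6167 [0.4914 0.1348 0.0758] [[0.133, 0.991, 0.002], [0.991, -0.133, 0.0], [0.001, 0.002, -1.0]]
top cam [ 0.54 -0.13  1.14]
top green_stamp [([0.497, 0.137, 0.031], 0.69)]
top green_grip [([0.493, 0.137, 0.094], 0.61)]
top green_front [([0.474, 0.14, 0.024], 0.67), ([0.491, 0.131, 0.073], 0.27)]
top green_mid [([0.794, 0.015, 0.001], 0.71), ([0.599, 0.176, -0.002], 0.69), ([0.487, 0.132, 0.072], 0.47)]
top stamp_box [([0.49, 0.135, 0.006], 0.76)]
scene cam [0.99 0.51 1.06]
scene green_stamp [([0.494, 0.139, 0.021], 0.59)]
scene green_grip []
scene green_front []
scene green_mid [([0.487, 0.133, 0.069], 0.6)]
scene stamp_box [([0.491, 0.139, 0.002], 0.78)]
```

View pics/hover.png

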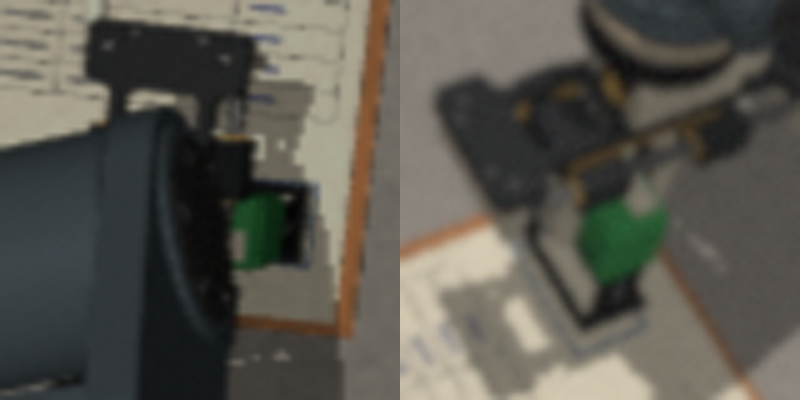

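Emit:
{"fn": "move_arm", "kwargs": {"rows": [[[1.0,-1.5,0],0,1],[[0,0,8],0,1],[[0,0,8],0,1],[[0,0,0],0,1],[[0,0,0],0,1],[[0,0,0],0,1],[[0,0,0],0,1],[[0,0,0],0,1],[[0,0,0],0,1]]}}

```text
t: 10.87
tool_pos: [0.4894, 0.136, 0.0588]
tcp_rot: [[0.133, 0.991, 0.0], [0.991, -0.133, 0.0], [0.0, 0.0, -1.0]]
ft_force: [0.1, 0.4, -1.7]
opening: 0.0362
finger_force: 60.0
```

```bash
cat > look.py <<'E'
import sys
from h import *
n=sys.argv[1]
p=ctrl.camera('top');q=ctrl.camera('scene')
o=ctrl.get_obs();print(o['t'],np.round(o['tool_pos'],4),np.round(o['tcp_rot'],3).tolist(),o['ft_force'],o['opening'])
a=lambda im:cv2.resize(im,(400,600),interpolation=cv2.INTER_CUBIC)
def crop(i,c,w,h):
    u,v=c; return a(i['color'][v:v+h,u:u+w])
cv2.imwrite('pics/'+n,np.hstack([crop(p,(162,217),24,36),crop(q,(338,252),36,54)])[...,::-1])
# predicted foot outline against box outline, both cameras
for m,i in(('top',p),('scene',q)):
    f=lambda L,W,z:px(i,[[*(np.array([[np.cos(t),-np.sin(t)],[np.sin(t),np.cos(t)]])@[sx*L/2,sy*W/2]+[.4901,.1364]),z] for t in[np.radians(-7.6)] for sx,sy in((1,1),(1,-1),(-1,-1),(-1,1))]).round(1).tolist()
    print(m,'box',f(.043,.072,.005),'foot',f(.04,.07,.015))
E
python3 look.py low.png
```

```text
10.9667 [0.4894 0.136  0.0588] [[0.133, 0.991, 0.0], [0.991, -0.133, 0.0], [0.0, 0.0, -1.0]] [-0.59124188 -0.75878111 -1.28584747] 0.03545648062394633
top box [[155.8, 223.8], [182.9, 226.7], [181.0, 243.0], [153.8, 240.0]] foot [[155.1, 224.5], [181.7, 227.4], [180.0, 242.6], [153.3, 239.7]]
scene box [[354.7, 290.3], [341.9, 268.7], [355.4, 263.4], [368.5, 284.6]] foot [[355.6, 288.1], [343.0, 267.0], [355.7, 262.0], [368.5, 282.7]]
```

View pics/low.png

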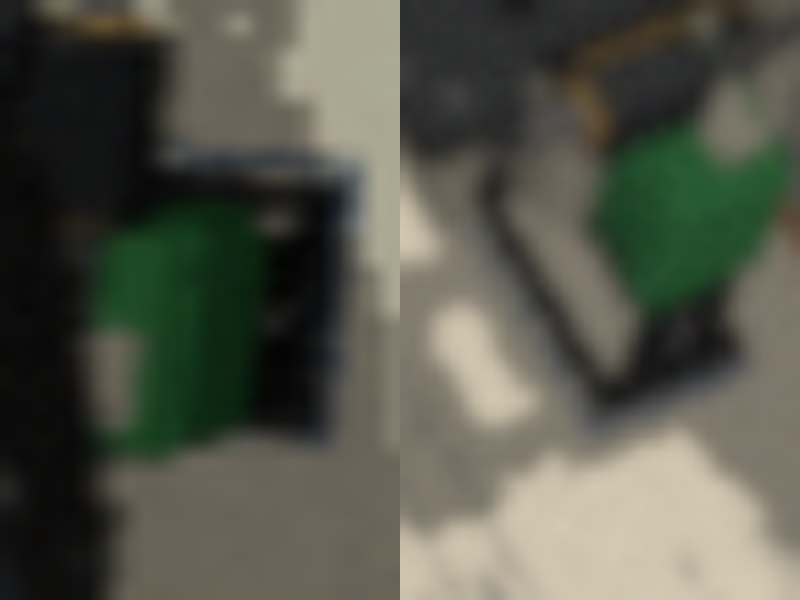

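```bash
cat > prof.py <<'E'
from h import *
import sys
zf=float(sys.argv[1]);t=np.radians(-7.6);ex=np.array([np.cos(t),np.sin(t)]);ey=np.array([-np.sin(t),np.cos(t)]);c0=np.array([.4901,.1364])
p=ctrl.camera('top');q=ctrl.camera('scene');o=ctrl.get_obs()
d=o['tool_pos'][:2]-c0;print('tcp in box frame mm',(1000*d@ex).round(2),(1000*d@ey).round(2),'z',o['tool_pos'][2].round(4),'yaw',np.degrees(np.arctan2(*o['tcp_rot'][:,1][1::-1])).round(2))
def prof(i,n,et,en,nom,rng,z):
    s=np.arange(nom-8,nom+8.1,1);out=[]
    for ch in range(3):
        im=i['color'][...,ch].astype(float)
        out.append([MC(im,px(i,[[*(c0+en*a/1000*sg+et*b/1000),z] for b in np.linspace(*rng,25)])[:,::-1].T,order=1).mean() for a in s])
    out=np.array(out).round().astype(int);print(n,'z',z);print(' s',s.astype(int).tolist());print(' R',out[0].tolist());print(' B',out[2].tolist())
for z in(zf,.005):
    sg=-1;prof(p,'top -y end',ex,ey,35,(-15,12),z)
    sg=1;prof(p,'top +x side',ey,ex,20,(-30,-12),z)
    sg=-1;prof(p,'top -x side',ey,ex,20,(-32,-22),z)
    sg=1;prof(q,'scene +x side',ey,ex,20,(-15,30),z)
    sg=1;prof(q,'scene +y end',ex,ey,35,(-12,15),z)
E
python3 prof.py .0072
```

```text
tcp in box frame mm -0.65 -0.51 z 0.0587 yaw -7.63
top -y end z 0.0072
 s [27, 28, 29, 30, 31, 32, 33, 34, 35, 36, 37, 38, 39, 40, 41, 42, 43]
 R [13, 12, 11, 11, 12, 14, 19, 28, 40, 55, 72, 89, 103, 115, 122, 126, 133]
 B [12, 11, 11, 11, 13, 16, 22, 31, 42, 55, 69, 81, 90, 98, 104, 108, 113]
top +x side z 0.0072
 s [12, 13, 14, 15, 16, 17, 18, 19, 20, 21, 22, 23, 24, 25, 26, 27, 28]
 R [28, 25, 23, 23, 24, 28, 39, 52, 61, 64, 70, 82, 97, 106, 109, 111, 113]
 B [27, 25, 22, 22, 22, 26, 36, 49, 60, 67, 73, 79, 86, 90, 92, 94, 95]
top -x side z 0.0072
 s [12, 13, 14, 15, 16, 17, 18, 19, 20, 21, 22, 23, 24, 25, 26, 27, 28]
 R [9, 9, 9, 10, 11, 13, 17, 23, 32, 50, 68, 82, 92, 101, 103, 104, 105]
 B [10, 10, 10, 11, 12, 14, 18, 23, 31, 47, 63, 74, 80, 85, 87, 87, 88]
scene +x side z 0.0072
 s [12, 13, 14, 15, 16, 17, 18, 19, 20, 21, 22, 23, 24, 25, 26, 27, 28]
 R [77, 68, 61, 57, 58, 62, 68, 76, 83, 91, 97, 104, 110, 116, 121, 127, 132]
 B [66, 59, 54, 51, 53, 57, 64, 72, 79, 86, 91, 96, 100, 103, 106, 110, 113]
scene +y end z 0.0072
 s [27, 28, 29, 30, 31, 32, 33, 34, 35, 36, 37, 38, 39
[... 686 characters left out ...]
4, 15, 16, 17, 18, 19, 20, 21, 22, 23, 24, 25, 26, 27, 28]
 R [9, 9, 9, 10, 11, 12, 16, 22, 30, 47, 65, 80, 90, 100, 103, 104, 105]
 B [10, 10, 10, 11, 12, 13, 17, 22, 29, 44, 60, 72, 79, 85, 86, 87, 87]
scene +x side z 0.005
 s [12, 13, 14, 15, 16, 17, 18, 19, 20, 21, 22, 23, 24, 25, 26, 27, 28]
 R [68, 61, 57, 57, 61, 68, 75, 83, 90, 97, 103, 109, 115, 121, 126, 131, 136]
 B [60, 54, 51, 52, 57, 63, 71, 78, 85, 91, 96, 100, 103, 106, 109, 112, 116]
scene +y end z 0.005
 s [27, 28, 29, 30, 31, 32, 33, 34, 35, 36, 37, 38, 39, 40, 41, 42, 43]
 R [34, 32, 32, 34, 38, 44, 52, 60, 69, 79, 88, 98, 107, 115, 123, 131, 139]
 B [32, 31, 31, 33, 38, 44, 52, 61, 70, 78, 85, 92, 98, 103, 108, 113, 118]
```

Emit:
{"fn": "move_arm", "kwargs": {"rows": [[[0.4,0.5,0],0,1],[[0,0,0],0,1],[[0,0,0],0,1],[[0,0,0],0,1],[[0,0,0],0,1],[[0,0,1.5],0,1],[[0,0,0],0,1],[[0,0,0],0,1],[[0,0,0],0,1],[[0,0,0],0,1]]}}

```text
t: 11.9
tool_pos: [0.4899, 0.1363, 0.0571]
tcp_rot: [[0.133, 0.991, -0.0], [0.991, -0.133, -0.0], [-0.0, -0.0, -1.0]]
ft_force: [-0.5, -0.5, -0.5]
opening: 0.0356
finger_force: 60.0
```

```bash
python3 prof.py .006 | awk '/z 0.005/{exit}1'; python3 -c "
from h import *
o=ctrl.get_obs();print(o['t'],o['ft_force'])"
```

```text
tcp in box frame mm -0.18 -0.11 z 0.0571 yaw -7.63
top -y end z 0.006
 s [27, 28, 29, 30, 31, 32, 33, 34, 35, 36, 37, 38, 39, 40, 41, 42, 43]
 R [12, 11, 11, 11, 13, 16, 22, 32, 44, 60, 77, 93, 106, 117, 123, 128, 135]
 B [11, 10, 10, 11, 13, 17, 24, 35, 46, 60, 73, 84, 93, 100, 105, 109, 115]
top +x side z 0.006
 s [12, 13, 14, 15, 16, 17, 18, 19, 20, 21, 22, 23, 24, 25, 26, 27, 28]
 R [26, 26, 26, 24, 22, 23, 30, 40, 50, 59, 69, 83, 98, 107, 110, 112, 114]
 B [26, 26, 25, 23, 21, 22, 30, 40, 52, 63, 72, 79, 86, 91, 93, 94, 95]
top -x side z 0.006
 s [12, 13, 14, 15, 16, 17, 18, 19, 20, 21, 22, 23, 24, 25, 26, 27, 28]
 R [9, 9, 9, 9, 11, 12, 17, 23, 31, 48, 66, 81, 91, 100, 103, 104, 105]
 B [10, 10, 10, 11, 13, 14, 19, 25, 33, 49, 65, 76, 81, 85, 86, 87, 87]
scene +x side z 0.006
 s [12, 13, 14, 15, 16, 17, 18, 19, 20, 21, 22, 23, 24, 25, 26, 27, 28]
 R [83, 73, 64, 57, 54, 55, 59, 67, 75, 84, 94, 102, 110, 116, 122, 126, 131]
 B [71, 63, 57, 52, 50, 53, 59, 66, 74, 81, 88, 94, 99, 103, 106, 109, 112]
scene +y end z 0.006
 s [27, 28, 29, 30, 31, 32, 33, 34, 35, 36, 37, 38, 39, 40, 41, 42, 43]
 R [38, 34, 31, 29, 29, 32, 37, 44, 54, 65, 77, 89, 100, 110, 119, 127, 134]
 B [36, 32, 30, 29, 30, 34, 39, 47, 56, 66, 76, 85, 92, 99, 104, 110, 115]
12.0 [-0.80438651  0.05994194 -0.92967066]
```

The foot is centred to within about 0.3 mm. Next is the press.

Emit:
{"fn": "move_arm", "kwargs": {"rows": [[[0,0,0.5],0,1],[[0,0,0.5],0,1],[[0,0,1],0,1],[[0,0,1],0,1],[[0,0,1],0,1],[[0,0,1],0,1],[[0,0,0],0,1],[[0,0,0],0,1],[[0,0,0],0,1]]}}

```text
t: 12.75
tool_pos: [0.49, 0.1363, 0.0525]
tcp_rot: [[0.133, 0.991, 0.0], [0.991, -0.133, 0.0], [0.0, 0.0, -1.0]]
ft_force: [-2.4, -0.0, 6.9]
opening: 0.0357
finger_force: 60.0
```

Emit:
{"fn": "move_arm", "kwargs": {"rows": [[[0,0,1.5],0,1],[[0,0,1.5],0,1],[[0,0,1.5],0,1],[[0,0,1.5],0,1],[[0,0,1.5],0,1],[[0,0,1.5],0,1],[[0,0,1],0,1],[[0,0,0],0,1],[[0,0,0],0,1],[[0,0,0],0,1]]}}

```text
t: 13.58
tool_pos: [0.49, 0.1363, 0.0428]
tcp_rot: [[0.133, 0.991, 0.0], [0.991, -0.133, 0.0], [0.0, 0.0, -1.0]]
ft_force: [-3.6, -1.1, 12.6]
opening: 0.0356
finger_force: 60.0
```

Emit:
{"fn": "move_arm", "kwargs": {"rows": [[[0,0,1],0,1],[[0,0,1],0,1],[[0,0,0.5],0,1],[[0,0,0],0,1],[[0,0,0],0,1],[[0,0,0],0,1]]}}

```text
t: 14.08
tool_pos: [0.49, 0.1363, 0.0405]
tcp_rot: [[0.133, 0.991, 0.0], [0.991, -0.133, 0.0], [0.0, 0.0, -1.0]]
ft_force: [-5.7, -1.7, 14.9]
opening: 0.0354
finger_force: 60.0
```

Emit:
{"fn": "move_arm", "kwargs": {"rows": [[[0,0,0.5],0,1],[[0,0,0.5],0,1],[[0,0,0],0,1],[[0,0,0],0,1],[[0,0,0],0,1]]}}

```text
t: 14.5
tool_pos: [0.4901, 0.1364, 0.0404]
tcp_rot: [[0.133, 0.991, 0.0], [0.991, -0.133, 0.0], [0.0, 0.0, -1.0]]
ft_force: [-9.2, -1.9, 29.6]
opening: 0.0359
finger_force: 60.0
```

```bash
python3 prof.py .005 | awk '/scene/&&n++>1{exit}1' | head -26; python3 look.py press.png | head -1
```

```text
tcp in box frame mm -0.05 -0.06 z 0.0404 yaw -7.62
top -y end z 0.005
 s [27, 28, 29, 30, 31, 32, 33, 34, 35, 36, 37, 38, 39, 40, 41, 42, 43]
 R [11, 11, 10, 11, 12, 15, 21, 31, 44, 59, 75, 90, 102, 110, 115, 121, 129]
 B [14, 12, 11, 11, 13, 17, 24, 34, 45, 58, 70, 80, 88, 93, 97, 103, 110]
top +x side z 0.005
 s [12, 13, 14, 15, 16, 17, 18, 19, 20, 21, 22, 23, 24, 25, 26, 27, 28]
 R [16, 14, 13, 13, 15, 19, 27, 37, 48, 58, 68, 82, 95, 103, 105, 107, 108]
 B [20, 18, 17, 16, 16, 20, 28, 38, 51, 62, 71, 78, 84, 88, 89, 90, 90]
top -x side z 0.005
 s [12, 13, 14, 15, 16, 17, 18, 19, 20, 21, 22, 23, 24, 25, 26, 27, 28]
 R [11, 11, 11, 12, 13, 13, 17, 23, 31, 48, 66, 81, 91, 100, 103, 104, 105]
 B [14, 14, 15, 15, 16, 17, 20, 26, 33, 49, 65, 76, 81, 85, 87, 87, 87]
scene +x side z 0.005
 s [12, 13, 14, 15, 16, 17, 18, 19, 20, 21, 22, 23, 24, 25, 26, 27, 28]
 R [57, 54, 51, 49, 49, 52, 58, 66, 76, 86, 95, 104, 111, 117, 122, 125, 128]
 B [50, 48, 46, 46, 47, 51, 57, 65, 74, 82, 89, 95, 99, 103, 105, 108, 109]
scene +y end z 0.005
 s [27, 28, 29, 30, 31, 32, 33, 34, 35, 36, 37, 38, 39, 40, 41, 42, 43]
 R [30, 29, 29, 28, 29, 32, 38, 47, 58, 70, 82, 93, 104, 113, 121, 128, 134]
 B [30, 29, 29, 29, 31, 35, 41, 50, 60, 69, 79, 87, 94, 100, 105, 110, 115]
top -y end z 0.005
 s [27, 28, 29, 30, 31, 32, 33, 34, 35, 36, 37, 38, 39, 40, 41, 42, 43]
 R [11, 11, 10, 11, 12, 15, 21, 31, 44, 59, 75, 90, 102, 110, 115, 121, 129]
 B [14, 12, 11, 11, 13, 17, 24, 34, 45, 58, 70, 80, 88, 93, 97, 103, 110]
top +x side z 0.005
14.7 [0.49   0.1364 0.0404] [[0.133, 0.991, 0.0], [0.991, -0.133, 0.0], [0.0, 0.0, -1.0]] [-10.06586551  -2.61432949  30.34054711] 0.035721895376634755
```

View pics/press.png

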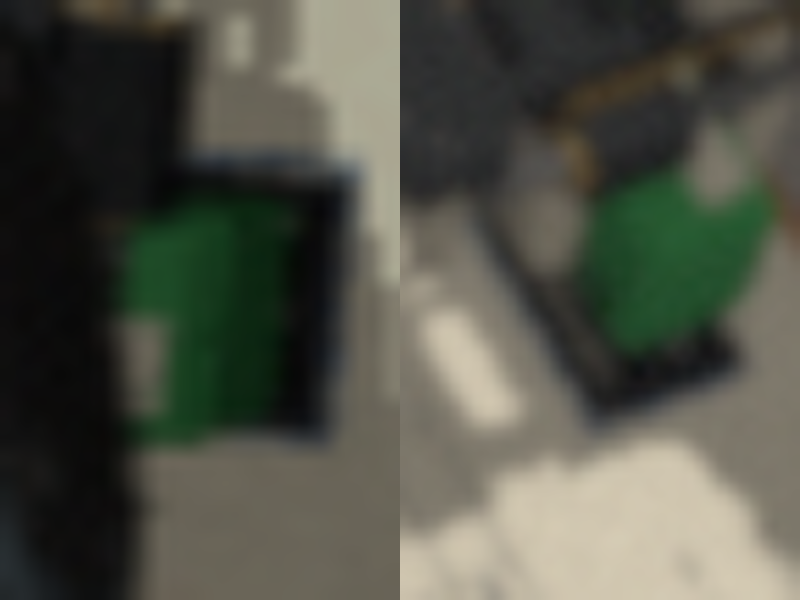

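The shell is now pressed down close to the foot, and the blue outline shows evenly around the foot. The stop is reached: 16 mm of travel, then 30 N with no further motion. Handing in while still holding it down.

```bash
python3 -c "
from h import *
print(ctrl.finish_job())"
```

```text
the job is handed in; nothing more can be done
None
```

I set the green stamp in the blue box, front towards the bottom of the page, centred to within about 0.3 mm by the cameras, and handed in with the handle still held at its stop (about 30 N); no verdict came back.

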